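Crack probe along a ground-out groove

ROBOT

A 6-joint arm with a two-finger parallel gripper is mounted at the origin on a cart in front of the work surface, level with it; the furniture and walls round the work are solid. World frame = base frame: x ahead of the robot, y to its left, z up, the work surface at z = 0. Lengths are in m, angles in rad, forces in N, time in s.
With the tool pointing down it reaches from about 0.3 to 0.775 m from the base axis. Payload 14.6 kg.
Tool frame: the origin (TCP) lies on the centre line of the jaws, within the pads' length; the fingertips stand 14 mm ahead of it and the grasp point (between the pads) lies 5 mm behind it; x points along the fingers, y is the direction in which the jaws open and shut, and the axes are right-handed (so a half turn about x gives the same grasp; the last joint's range is limited). The gripper opens to 94 mm and grips with 3 to 60 N. Pads are 16 mm wide; open, the fingers measure 119 mm over their backs; the gripper's body (75 mm by 177 mm) begins 78 mm behind the grasp point.
Start: joints at [-1.414, 0.3, 1.521, -0, 1.321, -0.067], TCP at [0.122, -0.536, 0.219] pointing down, gripper open.
Joint ranges: [-3.03, 3.03], [-0.79, 2.21], [0.23, 2.52], [-1.04, 4.18], [0, 3.07], [-2.55, 2.55]. Speed limits (rad/s): [2.22, 2.22, 2.57, 3.14, 3.14, 3.14].

INTERFACE

Orientations are given as [roll, pitch, yaw] about the fixed x, y, z axes, in that order (R = Rz(yaw) Ry(pitch) Rx(roll)).
In Python, from station import * gives the robot as it stands. The module is installed in compiled form; this text tells all that it offers.
- The arm moves only by the shell command python3 -m handwheel 'ROWS' [FORCE]. ROWS is JSON, a list of rows, each a list of 3 entries, a list of its own where there are three numbers: the shift along the tool's x, y, z in mm, then the turn about the tool's x in rad, then the gripper command: -1 is fully open, 1 is shut, values between are in proportion. In form: [[[dx, dy, dz], spin, gripper], ...]. A call has exactly 5 rows; each row is the pose to reach, as a shift and turn from the pose measured when the call began, along the tool's axes at that moment; what a row does not reach only later rows make up. A row lasts 1/10 s, in which the tool goes at most 50 mm and 8.59 degrees, less where a joint would pass 70% of its speed; a pose out of reach is approached as far as the arm can. A call with a gripper value outside its range is refused whole. The fingers move at their own pace and stop on an object; FORCE is the grip in N (left out, the last holds). Time passes only in rows, so rows that repeat a pose let the fingers close, or fill a call up. It gives the time, the measured TCP pose, the force and the opening at its end, in the units of the state.
- get_obs(): the state, without advancing time (a new reading comes with each control period).
- camera(name): name is "scene" or "side" or "wrist"; returns (picture, depth): 400x640x3 uint8, blue, green, red; 400x640 float32, m along the optical axis (not along the pixel's ray), 0 where there is no reading.
- camera_info(name): a dict with "fx", "fy", "cx", "cy" (pixels), "extrinsics" (4x4, takes a point from camera to world coordinates). Camera axes: x right, y down, z forward; pixel columns grow to the right and rows downward; lengths in m; the calibration is good to about 2 mm. The wrist camera is an equidistant fisheye: a pixel r from the principal point sees the ray r / f radians off the axis. A picture is of the moment at which its call begins: read the wrist's pose just before it. camera_info takes no time and is no camera call; for the wrist camera it gives the pose at the moment of the call.
- hand_in(): hands the job in, once; it reports no verdict.
The state is a dict: "time_s": time; "qpos": joint angles; "joint_vel": joint speeds; "tau": joint torques, N m; "ee_pos": TCP position; "eef_rot": TCP orientation; "force": force on the tool from outside, world axes, zero at the start; "moment": the same for the moment, N m; "grip_width": finger opening in m.
Only numpy, scipy, OpenCV 4.12 (cv2) and the standard library are available. Lean on these libraries where they do the work, as an engineer would, in place of code of your own. Each camera call takes 0.05 s, during which the arm holds its last target. There are 200 camera calls.

TASK

The crack in the sloping plate of the bearing bracket has been ground out to a groove that ends in a countersunk stop hole; check it with the spring-tipped pencil probe. Lift the probe out of its stand, set its ball tip in the groove near the end that is open at the plate's edge, and draw it slowly (under 5 cm a second) along the groove to the stop hole without lifting it off, keeping the probe square to the sloping plate and pressing its spring tip in lightly, never all the way. Finish there, still holding the probe square to the plate with its ball in the stop hole and the spring tip about half in: do not put it down or let go, and leave everything else on the bench where it is.

Things in the scene. Friction and masses are not known exactly. Their poses are not given: they have to be found in the camera images.
- probe: round pencil probe, 134 mm long, tip down in its stand. Origin: on its axis at the underside of its collar; z along the axis from tip to butt. Collar 24 mm across, z 0 to 5 mm; black ringed grip 18 mm across, z 5 to 66 mm (take it at about z = 42 mm); butt at z = 71 mm; below the collar a 14 mm steel shank to a nose at z = -46 mm, out of which the spring tip sticks. 0.13 kg
- tip_ball (a point): centre of the 6 mm steel ball at the end of the probe's spring tip, on the probe's axis, at probe z = -60 mm with the tip fully out; it moves up with the tip
- probe_tip (a joint): how far the spring tip is pushed into the probe, in m: 0 fully out, 0.010 all the way in. The spring pushes back with about 0.5 N at first touch and 0.35 N more for every mm, so about 2.3 N half in
- probe_stand: fixed docking stand: dark round foot 68 mm across, upright aluminium tube 26 mm across with a 17 mm bore, rim 82 mm above the bench. The probe's collar rests on the rim, shank and tip hang free 63 mm deep in the bore. Origin: centre of the underside, z up
- bracket: grey steel bearing bracket bolted to the bench (it does not move): foot 150 mm (x) by 136 mm (y), gussets, and a plate 100 mm by 120 mm sloping 20 degrees, its low edge toward -x (the robot) 47 mm and its high edge 81 mm above the bench. Origin: centre of the foot's underside, z up
- bracket_face: the bracket's sloping plate. Origin: centre of the stop hole's mouth, in the plane of the face; z square out of the face, x up the slope, y along the groove toward its open end at the plate's edge. The groove is straight along x = 0 from the hole to the edge at y = +95 mm. A round bearing boss 46 mm across stands 9 mm proud of the face at x = 38, y = 35 mm
- stop_hole (a point): centre of the stop hole's mouth, in the plane of the face (same point as the face's origin): a 3 mm hole countersunk at 45 degrees to 11 mm at the mouth. The ball fits into it and drops about 1 to 1.5 mm on arriving: its centre then lies about 1.3 to 2 mm below the face
- groove_start (a point): a point in the groove 12 mm in from its open end, in the plane of the face (face y = 83 mm), a good place to set the tip down. The groove is a 45 degree V in a bright ground band, 9 mm wide at the mouth and 4 mm deep; it centres the ball, whose centre rides about 0.5 mm below the plane of the face
- ball_bearing: ball bearing 47 mm across, 14 mm high, a bystander; origin at the centre of its underside
- loupe: black eyepiece loupe 37 mm across, 28 mm high, a bystander; origin at the centre of its underside
- hex_key: hex key 30x78x6 mm, a bystander; origin at the centre of its underside
- feeler_gauge: folded feeler gauge 14x95x13 mm, a bystander; origin at the centre of its underside
- outer_ring_a: steel bearing ring 66 mm across, 17 mm high, a bystander; origin at the centre of its underside
- master_ring: black setting ring 62 mm across, 18 mm high, a bystander; origin at the centre of its underside
- roller_cone: tapered roller cone 47 mm across, 19 mm high, a bystander; origin at the centre of its underside
- marker: marker pen 20x130x20 mm, a bystander; origin at the centre of its underside
Things that resemble listed ones, but are neither listed nor needed, are in the scene too. Leave any orange or turquoise look-alike of the probe_stand alone.

How it is judged:
On the way, in this order (a step that is already met when the one before it is completed fails the run):
1. the probe has been lifted out of its stand by the gripper (contact force between probe and the fingers above 1 N and z of probe in the frame of probe_stand above 0.095 m and contact force between probe and probe_stand below 0.05 N), for 0.1 s.
2. its ball is set in the groove within 25 mm of the open end, probe square to the plate within 10 degrees, tip pressed in 1 to 9 mm (y of tip_ball in the frame of bracket_face between 0.07 and 0.095 m and x of tip_ball in the frame of bracket_face between -0.003 and 0.003 m and z of tip_ball in the frame of bracket_face below 0.0015 m and contact force between probe and bracket above 0.4 N and angle between the z axis of probe and the z axis of bracket_face, either way round below 0.175 rad and value of joint probe_tip between 0.001 and 0.009 m), for 0.1 s.
3. it runs in the middle of the groove, likewise square and lightly pressed (y of tip_ball in the frame of bracket_face between 0.03 and 0.055 m and x of tip_ball in the frame of bracket_face between -0.003 and 0.003 m and z of tip_ball in the frame of bracket_face below 0.0015 m and contact force between probe and bracket above 0.4 N and angle between the z axis of probe and the z axis of bracket_face, either way round below 0.175 rad and value of joint probe_tip between 0.001 and 0.009 m), for 0.1 s.
At the end, for the whole second after the job is handed in: the gripper holds the probe still, its ball in the stop hole (within 2 mm), its axis within 10 degrees of square to the sloping plate, and its spring tip pressed in 2.5 to 7.5 mm (light force, under 8 N); neither fingers nor arm lean on the bracket (x of tip_ball in the frame of bracket_face between -0.002 and 0.002 m and y of tip_ball in the frame of bracket_face between -0.002 and 0.002 m and z of tip_ball in the frame of bracket_face below -0.0005 m and angle between the z axis of probe and the z axis of bracket_face, either way round below 0.175 rad and value of joint probe_tip between 0.0025 and 0.0075 m and contact force between probe and bracket between 0.8 and 8 N and contact force between probe and the fingers above 1 N and linear speed of probe below 0.01 m/s and contact force between each of the arm, the fingers and bracket below 0.1 N); the arm keeps its last pose, push and grip.
It fails at once if the spring tip is pressed all the way in (value of joint probe_tip above 0.0097 m).
It fails at once if the ball leaves the groove (lifted or run out on to the plate) between its ends (y of tip_ball in the frame of bracket_face between -0.004 and 0.068 m and x of tip_ball in the frame of bracket_face between -0.015 and 0.015 m and z of tip_ball in the frame of bracket_face between 0.002 and 0.012 m).
It fails at once if the probe is drawn along the groove faster than 5 cm a second (contact force between probe and bracket above 0.3 N and linear speed of probe above 0.055 m/s and y of tip_ball in the frame of bracket_face between -0.004 and 0.068 m).
It fails at once if the probe leans more than 14 degrees from square during the run (contact force between probe and bracket above 0.3 N and angle between the z axis of probe and the z axis of bracket_face, either way round above 0.245 rad and y of tip_ball in the frame of bracket_face between -0.004 and 0.068 m).
It fails at once if another thing on the bench is shifted by more than 2 cm (distance of any of ball_bearing, loupe, hex_key, feeler_gauge, outer_ring_a, master_ring, roller_cone, marker from where it was at the start of the episode above 0.02 m).
It also fails if it takes over 43 s, if anything falls off the work surface, if the arm or the gripper's body presses on something with over 40 N, if the wrist force passes 120 N, or if a joint passes its speed limit or range.

## Working session

There is one attempt and no reset: what is moved stays moved. The work goes in short steps, Python scripts to look and compute and a shell command to move; the robot and the scene stay as the last step left them, time stands still between calls to the robot, and variables do not carry over. Pictures are saved under pics/ and viewed, about 8 in all and at most 12, crops included, and the job is handed in when it is done.

```bash
mkdir -p pics
python3 - <<'E'
from station import *
import cv2,numpy as np
for n in ("scene","side"):
    p,d=camera(n); cv2.imwrite(f"pics/{n}0.png",p); np.save(f"{n}0.npy",d); np.save(f"{n}K0.npy",camera_info(n),allow_pickle=True)
    i=camera_info(n);print(n,i['fx'],np.round(i['extrinsics'],3).tolist())
o=get_obs();print(o)
E
```

```text
scene 431.14238671274137 [[-0.517, -0.613, 0.598, -0.079], [-0.856, 0.363, -0.368, 0.388], [0.008, -0.702, -0.712, 0.815], [0.0, 0.0, 0.0, 1.0]]
side 384.639062773829 [[-0.562, 0.563, -0.605, 1.103], [0.827, 0.374, -0.42, 0.417], [-0.01, -0.737, -0.676, 0.714], [0.0, 0.0, 0.0, 1.0]]
{'time_s': 0.1, 'qpos': array([-1.41361132e+00,  3.00431612e-01,  1.52151222e+00,  1.36316924e-05,
        1.32068333e+00, -6.66085643e-02]), 'joint_vel': array([ 0.00112559, -0.00123649, -0.00151561,  0.00173409,  0.00195626,
       -0.00059393]), 'tau': array([ 8.63024543e-04, -5.32645833e+01, -3.53282940e+01,  7.09645939e-02,
        2.34782294e-02, -7.18992328e-05]), 'ee_pos': array([ 0.12202382, -0.53607313,  0.21893711]), 'eef_rot': array([-1.65016776,  1.56976173,  1.71521508]), 'force': array([ 0.64433444,  0.32986436, -1.03501695]), 'moment': array([ 0.01061801, -0.06103499, -0.04277586]), 'grip_width': 0.09380556299896214}
```

View pics/scene0.png

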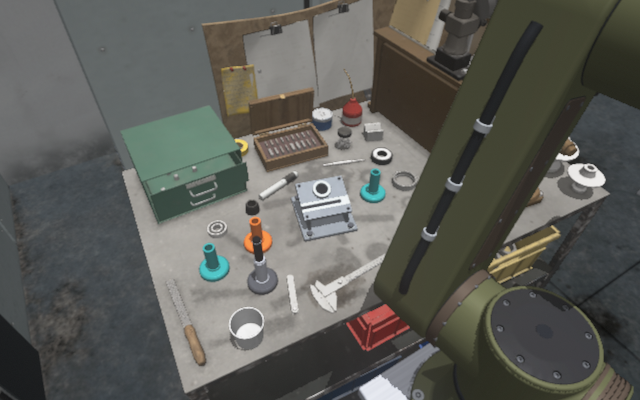

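View pics/side0.png

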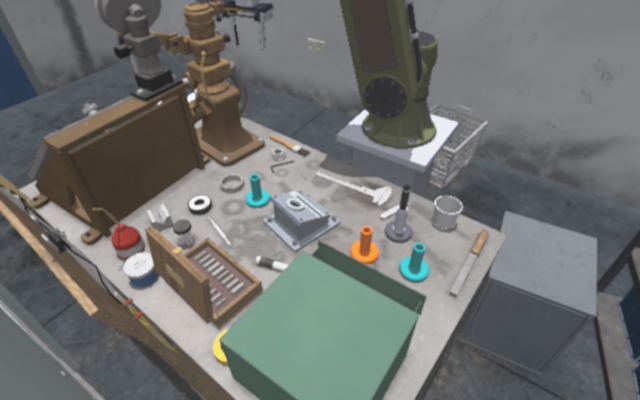

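The scene shows the probe (grip at 258,248) in the dark stand (foot at 262,280). The bracket is at (323,205), with the bright groove band near (325,207). Orange and turquoise stands are nearby.

```bash
cat > h.py <<'E'
import numpy as np,cv2
from station import *
def cloud(d,i):
    v,u=np.mgrid[:400,:640]
    P=np.stack([(u-i['cx'])/i['fx']*d,(v-i['cy'])/i['fy']*d,d,np.ones_like(d)],-1)
    return (P@np.array(i['extrinsics']).T)[...,:3]
def px(p,i):
    c=np.linalg.inv(i['extrinsics'])@np.append(p,1);return c[0]/c[2]*i['fx']+i['cx'],c[1]/c[2]*i['fy']+i['cy']
E
python3 - <<'E'
from h import *
out=[]
for n,(u0,v0,w,h),pw in (("scene",(285,165,80,75),(235,225,50,75)),("side",(255,180,80,75),(375,180,50,75))):
    p=cv2.imread(f"pics/{n}0.png");i=camera_info(n);W=cloud(np.load(f"{n}0.npy"),i)
    out.append(cv2.resize(p[v0:v0+h,u0:u0+w],None,fx=5,fy=5,interpolation=cv2.INTER_CUBIC))
    # bracket plate: points with z .04-.1 in the window, RANSAC plane of ~20deg slope
    Q=W[v0:v0+h,u0:u0+w].reshape(-1,3);Q=Q[(Q[:,2]>.035)&(Q[:,2]<.1)]
    rng=np.random.default_rng(0);best=0
    for _ in range(1500):
        a=Q[rng.choice(len(Q),3,False)];nn=np.cross(a[1]-a[0],a[2]-a[0]);L=np.linalg.norm(nn)
        if L<1e-6: continue
        nn/=L; nn*=np.sign(nn[2]); 
        if abs(np.degrees(np.arccos(nn[2]))-20)>6: continue
        m=abs((Q-a[0])@nn)<.002
        if m.sum()>best: best=m.sum();M=m;N=nn
    S=Q[M];c=S.mean(0);N=np.linalg.svd(S-c)[2][2];N*=np.sign(N[2])
    r=cv2.minAreaRect(S[:,:2].astype(np.float32))
    print(n,best,'c',c.round(4),'N',N.round(3),'slope',np.degrees(np.arccos(N[2])).round(1),'az down',np.degrees(np.arctan2(N[1],N[0])).round(1),r)
    u0,v0,w,h=pw
    Q=W[v0:v0+h,u0:u0+w].reshape(-1,3);
    for lo,hi in ((.03,.075),(.09,.12),(.12,.15),(.15,.17)):
        q=Q[(Q[:,2]>lo)&(Q[:,2]<hi)];print('  z',lo,hi,len(q),np.median(q,0).round(4) if len(q) else '')
cv2.imwrite("pics/crop1.png",np.hstack(out))
E
```

```text
scene 1160 c [ 0.5492 -0.0122  0.0618] N [-0.33   0.094  0.939] slope 20.1 az down 164.1 ((0.5512344241142273, -0.01209285855293274), (0.12061747163534164, 0.09682576358318329), 73.9149398803711)
  z 0.03 0.075 266 [0.4418 0.2024 0.0541]
  z 0.09 0.12 79 [0.4399 0.2128 0.1052]
  z 0.12 0.15 98 [0.44   0.2124 0.1375]
  z 0.15 0.17 36 [0.4461 0.211  0.1517]
side 834 c [ 0.5576 -0.0064  0.0644] N [-0.331  0.094  0.939] slope 20.2 az down 164.2 ((0.5458391904830933, -0.04684501141309738), (0.19785314798355103, 0.09738524258136749), 74.43940734863281)
  z 0.03 0.075 202 [0.4616 0.2197 0.0617]
  z 0.09 0.12 76 [0.4568 0.2138 0.1049]
  z 0.12 0.15 88 [0.4567 0.2138 0.1367]
  z 0.15 0.17 27 [0.4518 0.2129 0.1524]
```

View pics/crop1.png

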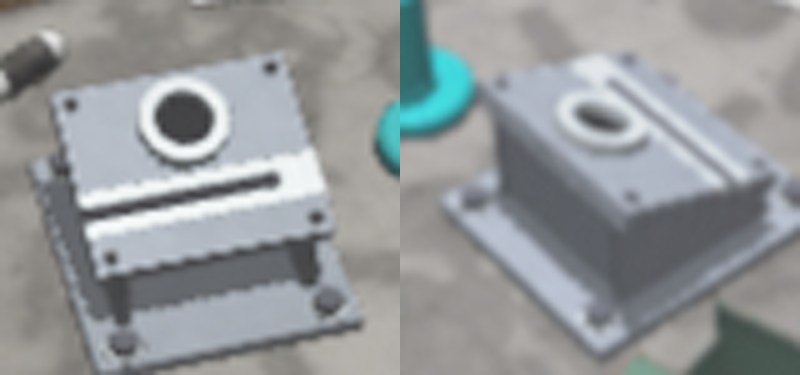

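Hole end of the groove: scene crop (273,180), which is pixel (339.6,201). In the side crop it is (612,82), pixel (297.4,196.4). The open end faces +y. The handwheel can't tilt the tool, so I'll have to pivot the probe about 20° in the jaws, using the stand rim.

Run:
```python
from h import *
from scipy.spatial.transform import Rotation as R
N=np.array([-.3305,.094,.939]);N/=np.linalg.norm(N)
for n,c,pts in (("scene",[.5492,-.0122,.0618],[(339.2,200.6),(302,207.6)]),("side",[.5576,-.0064,.0644],[(297,196),(325,217)])):
    i=camera_info(n);E=np.array(i['extrinsics'])
    P=[]
    for u,v in pts:
        r=E[:3,:3]@np.array([(u-i['cx'])/i['fx'],(v-i['cy'])/i['fy'],1]);o=E[:3,3]
        P.append(o+r*((np.array(c)-o)@N)/(r@N))
    d=P[1]-P[0];print(n,'hole',P[0].round(4),'open',P[1].round(4),np.linalg.norm(d).round(4),'az',np.degrees(np.arctan2(d[1],d[0])).round(1))
    d=np.load(f"{n}0.npy");W=cloud(d,i).reshape(-1,3);W=W[(d.ravel()>0)&(W[:,2]>.14)&(W[:,2]<.6)]
    H=np.histogram2d(W[:,0],W[:,1],bins=[np.arange(0,.95,.1),np.arange(-.7,.55,.1)])[0];print(H.astype(int))
o=get_obs();print(R.from_euler('xyz',o['eef_rot']).as_matrix().round(3))
```

```text
scene hole [ 0.5253 -0.0411  0.0563] open [0.5513 0.0492 0.0564] 0.0939 az 74.0
[[    0     0     0     0     0     0  2523  7089     0     0     0     0]
 [    0     0    13     0     0   505  9498 16783   360     0     0     0]
 [    0     5   200     0     0     0   883  2734    93     0     0     0]
 [    0     0     0     0     0     0     0     0     0     0     0     0]
 [    0     0     0     0     0     0     0     0     0    78     0     0]
 [    0     0   921  2044     0     0     0     0     0     0     0     0]
 [    1    12   143  1717     0     0     0     0    35    53    34     0]
 [    0     0   232  1182     0     0     0     0   636   843   541     0]
 [    0     0   131   764    20   164   269    84   727   983   615     0]]
side hole [ 0.5301 -0.0397  0.0581] open [0.5519 0.0601 0.0557] 0.1021 az 77.7
[[   0   11   81    0    0    0    0  591    0    0    0    0]
 [  19  573  470    0    0    0    0 1029   61    0    0    0]
 [   0   26  138    0    0    3 2677 3847   86    0    0    0]
 [   0   16  774  734    0    0    0    0    0    0    0    0]
 [   0   74 2763  647    0    0    0    0    0   60    0    0]
 [   0   38  412 2115    0    0    0    0    0    0    0    0]
 [   9  167 1668 3281    0    0    0    0   56   88   69    0]
 [   2   99  346 2361    0    0    0    0 1388 2072 1489    0]
 [   1  212  948 2143   29  286  578  244 2512 3784 2722    0]]
[[-0.     0.222 -0.975]
 [ 0.001 -0.975 -0.222]
 [-1.    -0.001 -0.   ]]
```

Moving towards the stand in arcs, spinning about −151° so that the jaws open along the groove direction.

```bash
python3 -m handwheel '[[[-10,-40,-11],-0.14,-1],[[-20,-85,-23],-0.29,-1],[[-30,-130,-36],-0.44,-1],[[-30,-170,-47],-0.59,-1],[[-30,-170,-47],-0.7,-1]]' 20
cat > g.py <<'E'
from h import *
from scipy.spatial.transform import Rotation as R
import sys
# g.py x y z az_deg : shift in tool axes (mm) to a world TCP target and spin
o=get_obs();M=R.from_euler('xyz',o['eef_rot']).as_matrix()
t=np.array([float(a) for a in sys.argv[1:4]])
print('t',o['time_s'],'tcp',o['ee_pos'].round(4),'F',o['force'].round(2),'w',round(o['grip_width'],4),'M',M.round(3).tolist())
print('shift',((t-o['ee_pos'])@M*1000).round(1))
if len(sys.argv)>4:
    a=np.radians(float(sys.argv[4]));y=np.array([np.cos(a),np.sin(a),0]);print('spin',np.arctan2(y@M[:,2],y@M[:,1]).round(3))
E
python3 g.py .33 -.12 .23 74.1
```

```text
time_s: 0.6
ee_pos: [0.1303, -0.3567, 0.2496]
eef_rot: [2.265, 1.571, 0.054]
force: [0.1, -0.1, -0.7]
grip_width: 0.0938
t 0.6 tcp [ 0.1303 -0.3567  0.2496] F [ 0.1  -0.11 -0.74] w 0.0938 M [[0.0, 0.802, -0.597], [0.0, -0.597, -0.802], [-1.0, 0.0, -0.0]]
shift [  19.6   18.9 -309.2]
spin -1.933
```

```bash
python3 -m handwheel '[[[0,3,-48],-0.15,-1],[[0,6,-96],-0.3,-1],[[0,9,-144],-0.45,-1],[[0,12,-192],-0.6,-1],[[0,15,-240],-0.74,-1]]'
python3 g.py .448 .05 .25 74.1
```

```text
time_s: 1.1
ee_pos: [0.2862, -0.1714, 0.2497]
eef_rot: [0.998, 1.57, -0.467]
force: [-0.1, -1.4, 0.1]
grip_width: 0.0943
t 1.1 tcp [ 0.2862 -0.1714  0.2497] F [-0.08 -1.35  0.08] w 0.0943 M [[0.001, 0.994, 0.106], [-0.0, 0.106, -0.994], [-1.0, 0.001, 0.001]]
shift [-2.000e-01  1.843e+02 -2.030e+02]
spin -1.187
```

```bash
python3 -m handwheel '[[[0,32,-35],-0.15,-1],[[0,64,-70],-0.3,-1],[[0,96,-105],-0.45,-1],[[0,128,-140],-0.6,-1],[[0,160,-176],-0.74,-1]]'
python3 g.py .4483 .2108 .2 74.1
```

```text
time_s: 1.6
ee_pos: [0.4274, 0.0226, 0.2497]
eef_rot: [0.187, 1.57, -0.531]
force: [-0.2, -0.8, 0.7]
grip_width: 0.0942
t 1.6 tcp [0.4274 0.0226 0.2497] F [-0.17 -0.79  0.68] w 0.0942 M [[0.001, 0.658, 0.753], [-0.001, 0.753, -0.658], [-1.0, 0.0, 0.001]]
shift [  49.6  155.4 -108.2]
spin -0.441
```

```bash
python3 -m handwheel '[[[0,37,-26],-0.1,-1],[[0,74,-52],-0.2,-1],[[0,111,-78],-0.3,-1],[[0,148,-103],-0.4,-1],[[0,155,-108],-0.441,-1]]'
python3 g.py .4483 .2108 .119 74.1
python3 - <<'E'
from h import *
out=[]
for n in ("wrist","scene"):
    p,d=camera(n);cv2.imwrite(f"pics/{n}1.png",p);np.save(f"{n}1.npy",d)
    out.append(p)
i=camera_info("wrist");print(i)
cv2.imwrite("pics/w1.png",cv2.resize(out[0],None,fx=1.2,fy=1.2))
E
```

```text
time_s: 2.1
ee_pos: [0.4478, 0.2138, 0.249]
eef_rot: [-1.491, 1.57, -1.761]
force: [0.3, -0.4, -0.3]
grip_width: 0.0939
t 2.1 tcp [0.4478 0.2138 0.249 ] F [ 0.32 -0.44 -0.28] w 0.0939 M [[-0.0, 0.267, 0.964], [-0.0, 0.964, -0.267], [-1.0, -0.0, 0.0]]
shift [130.   -2.7   1.3]
spin 0.007
{'fx': 309.70691628693146, 'fy': 309.70691628693146, 'cx': 324.01893851282654, 'cy': 203.70297755844265, 'extrinsics': array([[ 0.27019639,  0.92619664,  0.26297091,  0.37035078],
       [ 0.96280446, -0.25957676, -0.07501652,  0.23248351],
       [-0.00121892,  0.27345876, -0.96188296,  0.41339308],
       [ 0.        ,  0.        ,  0.        ,  1.        ]])}
```

View pics/w1.png

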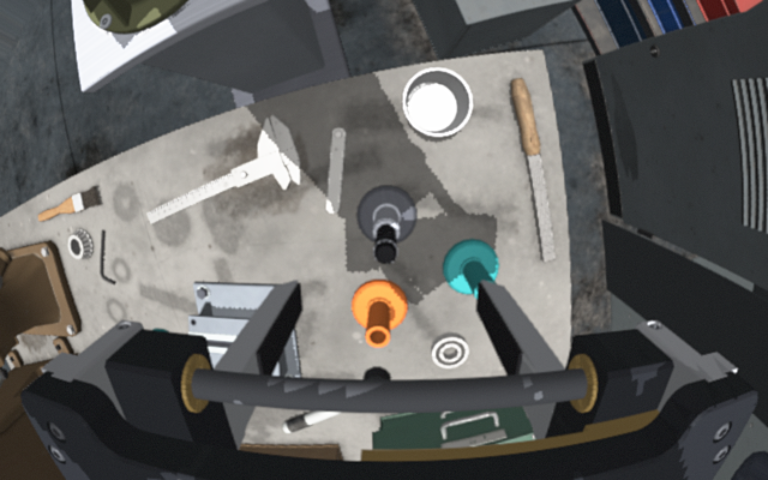

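Wrist view: butt top at about (386,258), i.e. pixel (321.7,215), between the open fingers. The orange stand is clear of the path.

Run:
```python
from h import *
i=camera_info("wrist");E=np.array(i['extrinsics']);p=cv2.imread("pics/wrist1.png")
d=np.load("wrist1.npy")
v,u=np.mgrid[:400,:640];x=u-i['cx'];y=v-i['cy'];r=np.hypot(x,y);th=r/i['fx']
s=np.tan(th)/np.maximum(r,1e-6);W=np.stack([x*s*d,y*s*d,d,np.ones_like(d)],-1)@E.T
m=(abs(u-321)<22)&(abs(v-213)<25)
for lo,hi in ((.145,.16),(.11,.14),(.09,.11),(.083,.09)):
    q=W[m&(W[...,2]>lo)&(W[...,2]<hi)];print(lo,len(q),q[:,:3].min(0).round(4),q[:,:3].max(0).round(4),q[:,:3].mean(0).round(4))
```

```text
0.145 323 [0.4385 0.1982 0.145 ] [0.4572 0.2167 0.1535] [0.4467 0.2078 0.1505]
0.11 134 [0.4386 0.1991 0.1101] [0.4478 0.2168 0.1399] [0.4415 0.2095 0.1258]
0.09 60 [0.4385 0.1986 0.0904] [0.4478 0.217  0.1099] [0.4418 0.2092 0.1029]
0.083 50 [0.4402 0.1957 0.0842] [0.4558 0.2187 0.0884] [0.4467 0.2081 0.0863]
```

```bash
python3 -m handwheel '[[[0,-5.5,1.7],0,-1],[[40,-5.5,1.7],0,-1],[[80,-5.5,1.7],0,-1],[[115,-5.5,1.7],0,-1],[[130,-5.5,1.7],0,-1]]'
python3 -m handwheel '[[[0,0,0],0,1],[[0,0,0],0,1],[[0,0,0],0,1],[[0,0,0],0,1],[[0,0,0],0,1]]' 8; python3 g.py .448 .208 .119 74.1
```

```text
time_s: 2.7
ee_pos: [0.4468, 0.2031, 0.1163]
eef_rot: [-2.28, 1.566, -2.558]
force: [-0.2, 0.7, 0.0]
grip_width: 0.0936
time_s: 3.2
ee_pos: [0.4471, 0.2031, 0.117]
eef_rot: [-2.177, 1.568, -2.455]
force: [0.4, -0.6, 0.2]
grip_width: 0.057
t 3.2 tcp [0.4471 0.2031 0.117 ] F [ 0.39 -0.63  0.18] w 0.057 M [[-0.002, 0.275, 0.962], [-0.002, 0.962, -0.275], [-1.0, -0.003, -0.002]]
shift [-2.   5.  -0.5]
spin -0.001
```

```bash
python3 -m handwheel '[[[-2,5,-0.5],0,0.2],[[-2,5,-0.5],0,0.2],[[-2,5,-0.5],0,0.5],[[-2,5,-0.5],0,1],[[-2,5,-0.5],0,1]]' 8
python3 -m handwheel '[[[0,0,0],0,1],[[0,0,0],0,1],[[0,0,0],0,1],[[0,0,0],0,1],[[0,0,0],0,1]]' 8; python3 g.py .448 .208 .119 74.1
```

```text
time_s: 3.7
ee_pos: [0.4481, 0.2082, 0.119]
eef_rot: [-2.244, 1.568, -2.522]
force: [1.3, 5.5, 0.8]
grip_width: 0.018
time_s: 4.2
ee_pos: [0.4481, 0.2083, 0.1191]
eef_rot: [-2.275, 1.568, -2.553]
force: [1.1, 5.2, -0.9]
grip_width: 0.0181
t 4.2 tcp [0.4481 0.2083 0.1191] F [ 1.06  5.22 -0.86] w 0.0181 M [[-0.002, 0.275, 0.962], [-0.001, 0.962, -0.275], [-1.0, -0.002, -0.002]]
shift [ 0.1 -0.3 -0. ]
spin -0.001
```

Gripped (18.1 mm). There's a side load of about 5 N in y, so I'll shift +2 mm along the jaws while lifting 43 mm. That leaves the nose about 3 mm inside the rim.

```bash
python3 -m handwheel '[[[-2,2,0],0,1],[[-12,2,0],0,1],[[-24,2,0],0,1],[[-36,2,0],0,1],[[-43,2,0],0,1]]' 15
python3 -m handwheel '[[[0,0,0],0,1],[[0,0,0],0,1],[[0,0,0],0,1],[[0,0,0],0,1],[[0,0,0],0,1]]' 8
 python3 - <<'E'
from h import *
out=[]
for n,(u0,v0) in (("scene",(225,205)),("side",(365,155))):
    p,d=camera(n);cv2.imwrite(f"pics/{n}2.png",p);np.save(f"{n}2.npy",d)
    out.append(cv2.resize(p[v0:v0+100,u0:u0+80],None,fx=5,fy=5,interpolation=cv2.INTER_CUBIC))
cv2.imwrite("pics/c2.png",np.hstack(out))
E
python3 g.py .448 .208 .162 74.1
```

```text
time_s: 4.7
ee_pos: [0.4491, 0.2103, 0.1639]
eef_rot: [-1.714, 1.57, -1.993]
force: [0.4, -0.1, -1.3]
grip_width: 0.0177
time_s: 5.2
ee_pos: [0.449, 0.2103, 0.1635]
eef_rot: [-1.999, 1.569, -2.278]
force: [0.1, 0.2, -0.3]
grip_width: 0.0182
t 5.3 tcp [0.4491 0.2103 0.1637] F [-0.92  0.6  -1.84] w 0.0176 M [[-0.001, 0.275, 0.962], [-0.001, 0.962, -0.275], [-1.0, -0.001, -0.0]]
shift [ 1.7 -2.5 -0.4]
spin -0.001
```

View pics/c2.png

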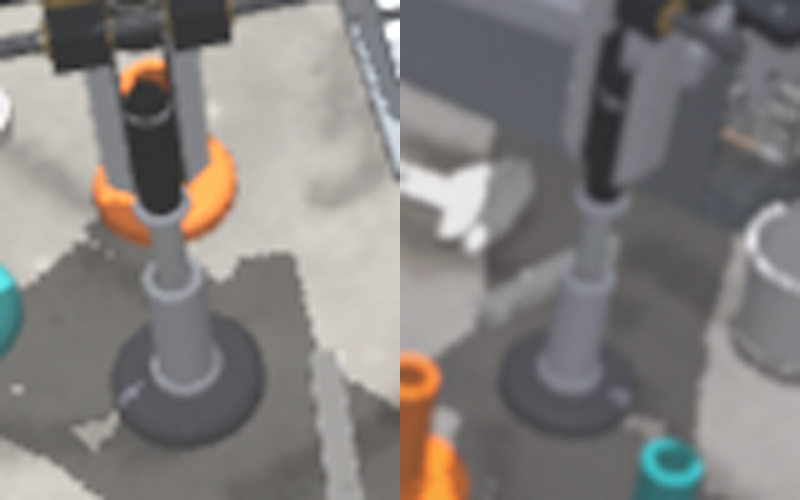

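The probe is lifted straight, with the nose still just inside the tube. Next I pivot it in the jaws against the rim: 30 mm along −tool z, following the arc.

```bash
python3 -m handwheel '[[[1.8,0,-2],0,1],[[1.9,0,-6],0,1],[[2.2,0,-10],0,1],[[2.9,0,-15],0,1],[[3.9,0,-20],0,1]]' 8
python3 g.py .4202 .2186 .157 74.1
```

```text
time_s: 5.8
ee_pos: [0.4296, 0.216, 0.16]
eef_rot: [-1.372, 1.57, -1.65]
force: [2.2, 0.1, 1.5]
grip_width: 0.0179
t 5.8 tcp [0.4296 0.216  0.16  ] F [2.2  0.06 1.48] w 0.0179 M [[-0.0, 0.275, 0.962], [-0.001, 0.962, -0.275], [-1.0, -0.001, 0.0]]
shift [ 3.  -0.  -9.7]
spin -0.001
```

```bash
python3 -m handwheel '[[[0.5,0,-2.5],0,1],[[1.2,0,-5],0,1],[[2,0,-7.5],0,1],[[3,0,-10],0,1],[[3,0,-10],0,1]]' 8
 cat > tilt.py <<'E'
from h import *
# probe grip axis from clouds of both cameras near the TCP, in (u=along -tool z downslope, z) plane
import sys
tag=sys.argv[1]
o=get_obs();print(o['ee_pos'].round(4),o['force'].round(2))
out=[];k=0
for n in ("scene","side"):
    p,d=camera(n);i=camera_info(n);cv2.imwrite(f"pics/{n}{tag}.png",p);np.save(f"{n}{tag}.npy",d)
    W=cloud(d,i)
    u,v=[int(a) for a in px(o['ee_pos']-[0,0,.03],i)];u0,v0=max(u-40,0),max(v-50,0)
    out.append(cv2.resize(p[v0:v0+100,u0:u0+80],None,fx=5,fy=5,interpolation=cv2.INTER_CUBIC));print(n,'crop origin',u0,v0)
cv2.imwrite(f"pics/c{tag}.png",np.hstack(out))
E
python3 tilt.py 3
```

```text
time_s: 6.3
ee_pos: [0.4197, 0.2188, 0.1569]
eef_rot: [-1.579, 1.57, -1.857]
force: [1.6, 0.3, 0.4]
grip_width: 0.0176
[0.4197 0.2188 0.1569] [1.57 0.29 0.44]
scene crop origin 219 206
side crop origin 373 138
```

View pics/c3.png

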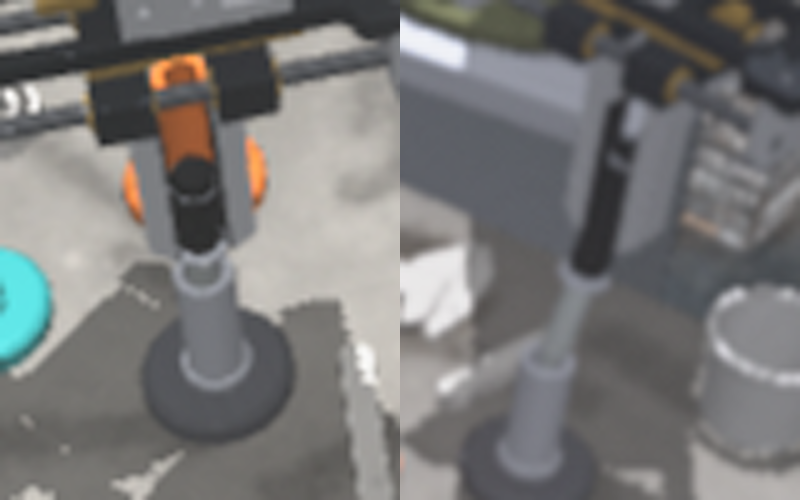

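Tilted as intended. Now I grip harder, lift clear and measure the tilt.

```bash
python3 -m handwheel '[[[0,0,0],0,1],[[0,0,0],0,1],[[0,0,0],0,1],[[-3,0,0],0,1],[[-8,0,0],0,1]]' 50
python3 -m handwheel '[[[-12,0,0],0,1],[[-24,0,0],0,1],[[-36,0,0],0,1],[[-48,0,0],0,1],[[-55,0,0],0,1]]' 50
python3 tilt.py 4
```

```text
time_s: 6.9
ee_pos: [0.4196, 0.2187, 0.1649]
eef_rot: [-2.22, 1.569, -2.498]
force: [1.0, -1.1, -1.0]
grip_width: 0.0171
time_s: 7.4
ee_pos: [0.4199, 0.2189, 0.2214]
eef_rot: [-1.376, 1.57, -1.655]
force: [-0.1, -0.0, -1.5]
grip_width: 0.0172
[0.4199 0.2189 0.2214] [-0.14 -0.01 -1.54]
scene crop origin 216 185
side crop origin 378 116
```

View pics/c4.png

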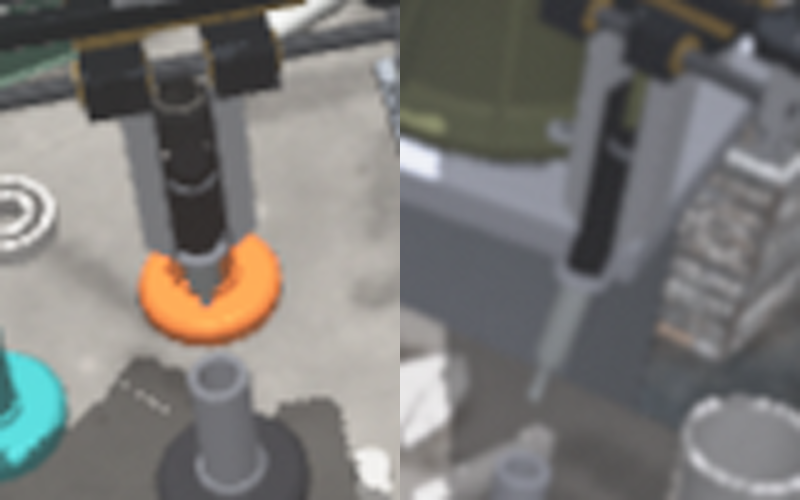

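Probe clear of the stand. In the side crop the collar is at (585,278) and the ball tip at (535,397); in the scene crop the tip is near (207,303). I'll fit the axis from the depth data.

```bash
cat > fit.py <<'E'
from h import *
import sys
from scipy.optimize import least_squares
from scipy.spatial.transform import Rotation as R
tag=sys.argv[1];o=get_obs();M=R.from_euler('xyz',o['eef_rot']).as_matrix()
T=o['ee_pos'];az=np.radians(74.1);Y=np.array([np.cos(az),np.sin(az),0]);X=np.array([Y[1],-Y[0],0]);Z=np.array([0,0,1.])
G=T+[0,0,.005]
F=np.stack([X,Y,Z],1)   # columns: upslope-horizontal, groove dir, up
for n in ("scene","side"):
    i=camera_info(n);W=(cloud(np.load(f"{n}{tag}.npy"),i)-G)@F
    th0=np.radians(20);a0=np.array([-np.sin(th0),0,np.cos(th0)])
    s=W@a0; rad=np.linalg.norm(W-s[...,None]*a0,axis=-1)
    z=s+.042
    mg=(z>.008)&(z<.022)&(rad<.014); ms=(z>-.043)&(z<-.004)&(rad<.013)
    Pg,Ps=W[mg],W[ms]
    cam=(np.array(i['extrinsics'])[:3,3]-G)@F
    def res(p):
        a=np.array([-np.sin(p[0]),np.sin(p[1]),np.cos(p[0])]);a/=np.linalg.norm(a);b=np.array([p[2],p[3],0])
        r=[np.linalg.norm(np.cross(q-b,a),axis=1)-k for q,k in ((Pg,.009),(Ps,.007))]
        return np.concatenate(r)*1000
    f=least_squares(res,[.349,0,0,0],loss='soft_l1');p=f.x
    a=np.array([-np.sin(p[0]),np.sin(p[1]),np.cos(p[0])]);a/=np.linalg.norm(a)
    tip=F@(np.array([p[2],p[3],0])-a*.102)+G
    print(n,len(Pg),len(Ps),'tilt',np.degrees(p[0]).round(1),'side',np.degrees(p[1]).round(1),'off',(p[2:]*1e3).round(1),'rms',np.sqrt(np.mean(f.fun**2)).round(2),'tip',tip.round(4),'tip px',np.round(px(tip,i),1))
E
python3 fit.py 4
```

```text
scene 29 41 tilt 16.9 side 0.2 off [ 1.3 -1.1] rms 0.65 tip [0.4493 0.209  0.1283] tip px [257.3 244.1]
side 49 96 tilt 16.1 side -0.0 off [4.2 1. ] rms 1.08 tip [0.4515 0.211  0.128 ] tip px [404.6 194.6]
```

Tilt is about 16.5° against a face slope of 20.1°, which is fine. Next I refine the groove line by rectifying the plate in both cameras.

Run:
```python
from h import *
N=np.array([-.3305,.094,.939]);N/=np.linalg.norm(N)
az=np.radians(74.1);Y=np.array([np.cos(az),np.sin(az),0]);Y-=N*(Y@N);Y/=np.linalg.norm(Y);X=np.cross(Y,N)
O=np.array([.5277,-.0404,.0571]);print('X',X.round(3),'Y',Y.round(3))
ys=np.arange(-40,110,.25);xs=np.arange(-45,70,.25);out=[]
for n in ("scene","side"):
    i=camera_info(n);p=cv2.imread(f"pics/{n}0.png")
    P=O+xs[::-1,None,None]*1e-3*X+ys[None,:,None]*1e-3*Y
    E=np.linalg.inv(i['extrinsics']);C=P@E[:3,:3].T+E[:3,3]
    m=cv2.remap(p,(C[...,0]/C[...,2]*i['fx']+i['cx']).astype(np.float32),(C[...,1]/C[...,2]*i['fy']+i['cy']).astype(np.float32),cv2.INTER_CUBIC)
    g=cv2.cvtColor(m,cv2.COLOR_BGR2GRAY).astype(float)
    r=[]
    for y in range(-8,96,8):
        c=g[:,np.argmin(abs(ys-y))];k=abs(xs[::-1])<7;w=np.clip(c[k].max()-20-c[k],0,None)**2;r.append((y,round((w*xs[::-1][k]).sum()/max(w.sum(),1),1),int(c[k].min())))
    print(n,r)
    for q in (0,): cv2.line(m,(160,0),(160,459),(0,0,255),1);cv2.line(m,(0,280),(599,280),(0,0,255),1)
    out.append(cv2.resize(m,None,fx=.65,fy=.65))
cv2.imwrite("pics/rect.png",np.vstack(out))
```

```text
X [ 0.903 -0.257  0.344] Y [0.274 0.962 0.   ]
scene [(-8, np.float64(0.0), 238), (0, np.float64(-1.9), 68), (8, np.float64(-2.0), 73), (16, np.float64(-1.9), 77), (24, np.float64(-2.2), 68), (32, np.float64(-2.0), 76), (40, np.float64(-1.9), 66), (48, np.float64(-2.0), 66), (56, np.float64(-2.1), 80), (64, np.float64(-2.0), 66), (72, np.float64(-2.2), 72), (80, np.float64(-2.0), 71), (88, np.float64(-2.3), 67)]
side [(-8, np.float64(0.0), 221), (0, np.float64(1.4), 169), (8, np.float64(2.2), 154), (16, np.float64(1.9), 154), (24, np.float64(2.0), 154), (32, np.float64(2.4), 154), (40, np.float64(1.6), 155), (48, np.float64(1.9), 154), (56, np.float64(1.8), 154), (64, np.float64(1.6), 154), (72, np.float64(1.9), 153), (80, np.float64(1.6), 151), (88, np.float64(1.5), 153)]
```

View pics/rect.png

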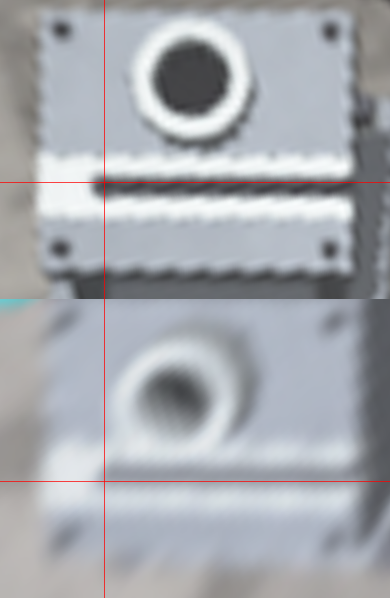

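Groove direction is confirmed, and the two cameras' ±2 mm offsets match those of the tip fit. Moving the tip above groove_start.

```bash
python3 -m handwheel '[[[0,-17,18],0,1],[[0,-50,53],0,1],[[0,-85,90],0,1],[[0,-120,126],0,1],[[0,-135.8,143.1],0,1]]' 50
python3 -m handwheel '[[[10,0,0],0,1],[[25,0,0],0,1],[[40,0,0],0,1],[[48,0,0],0,1],[[48,0,0],0,1]]' 50
python3 tilt.py 5; python3 fit.py 5; python3 g.py .5201 .0491 .160 74.1
```

```text
time_s: 8.0
ee_pos: [0.5212, 0.0459, 0.2203]
eef_rot: [-2.004, 1.57, -2.285]
force: [-0.3, 0.4, -1.0]
grip_width: 0.0173
time_s: 8.5
ee_pos: [0.5204, 0.0464, 0.171]
eef_rot: [-2.633, 1.568, -2.913]
force: [0.3, -0.6, -0.5]
grip_width: 0.0172
[0.5204 0.0464 0.171 ] [ 0.31 -0.59 -0.53]
scene crop origin 269 139
side crop origin 287 130
scene 17 39 tilt 17.0 side 0.2 off [-0.4 -1.5] rms 0.65 tip [0.549  0.0363 0.0801] tip px [307.  199.4]
side 41 82 tilt 16.6 side -0.1 off [2.9 0.6] rms 1.02 tip [0.5522 0.0382 0.0799] tip px [317.3 206.4]
t 8.6 tcp [0.5212 0.0462 0.1726] F [-0.04  0.53 -1.09] w 0.0172 M [[-0.001, 0.276, 0.961], [-0.001, 0.961, -0.276], [-1.0, -0.001, -0.0]]
shift [12.6  2.5 -1.8]
spin -0.003
```

View pics/c5.png

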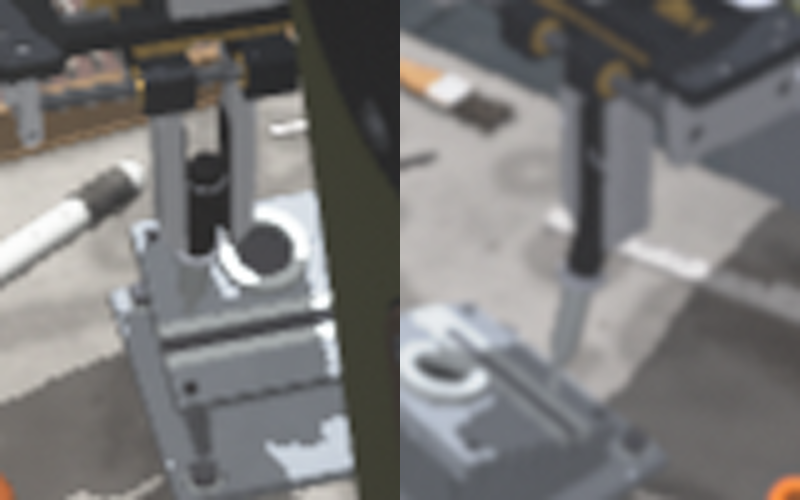

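The tip hovers about 22 mm above the groove near its open end (scene crop tip ~(190,315), side crop (563,368)). I shift +3 mm along the groove and lower.

```bash
python3 -m handwheel '[[[5,2.5,-1],0,1],[[9,2.5,-1],0,1],[[13,2.5,-1],0,1],[[16,2.5,-1],0,1],[[18,2.5,-1],0,1]]' 50
python3 -m handwheel '[[[0,0,0],0,1],[[0,0,0],0,1],[[0,0,0],0,1],[[0,0,0],0,1],[[0,0,0],0,1]]' 50
cat > f.py <<'E'
from h import *
A=[]
for k in range(6): camera("wrist");o=get_obs();A.append(np.r_[o['ee_pos'],o['force']])
A=np.array(A);print(o['time_s'],'tcp',A[:,:3].mean(0).round(4),'F',A[:,3:].mean(0).round(2),'+-',(A[:,3:].std(0)).round(2), A[:,:3].std(0).round(4))
E
python3 f.py; python3 tilt.py 6; python3 fit.py 6
```

```text
time_s: 9.1
ee_pos: [0.5208, 0.0488, 0.1543]
eef_rot: [-2.138, 1.57, -2.419]
force: [-0.8, 0.0, -2.2]
grip_width: 0.0176
time_s: 9.6
ee_pos: [0.5209, 0.0488, 0.1544]
eef_rot: [-1.924, 1.57, -2.204]
force: [-0.0, -0.5, -1.0]
grip_width: 0.0169
9.9 tcp [0.5209 0.0488 0.1543] F [-0.21 -0.23 -0.94] +- [0.52 0.75 0.4 ] [0. 0. 0.]
[0.5208 0.0488 0.1543] [-0.43  0.32 -0.61]
scene crop origin 268 145
side crop origin 288 136
scene 17 36 tilt 16.8 side 0.2 off [ 0.9 -1.2] rms 0.51 tip [0.5497 0.0389 0.0616] tip px [306.  204.9]
side 39 79 tilt 17.0 side 0.2 off [2.7 1.2] rms 1.17 tip [0.5523 0.0407 0.0617] tip px [318.2 212.2]
```

Noise-free baseline Fz ≈ −0.9 N. Contact is expected 5 mm lower, so I descend 9 mm slowly.

```bash
python3 -m handwheel '[[[2,0.5,0],0,1],[[4,0.5,0],0,1],[[5.5,0.5,0],0,1],[[7,0.5,0],0,1],[[8.5,0.5,0],0,1]]' 50
python3 f.py; python3 tilt.py 7; python3 fit.py 7
```

```text
time_s: 10.5
ee_pos: [0.5211, 0.0493, 0.1458]
eef_rot: [-1.829, 1.57, -2.109]
force: [-0.7, 0.1, 0.8]
grip_width: 0.0173
10.8 tcp [0.5211 0.0493 0.1458] F [-0.47  0.58  0.92] +- [0.57 0.47 0.66] [0.     0.     0.0001]
[0.521  0.0493 0.1459] [-0.19  1.34  0.65]
scene crop origin 267 147
side crop origin 288 139
scene 16 35 tilt 16.4 side 0.1 off [ 1.8 -1.7] rms 0.62 tip [0.5499 0.0392 0.0531] tip px [305.9 207.3]
side 39 80 tilt 16.9 side 0.0 off [3. 1.] rms 1.12 tip [0.5527 0.0412 0.0533] tip px [318.3 214.9]
```

View pics/c7.png

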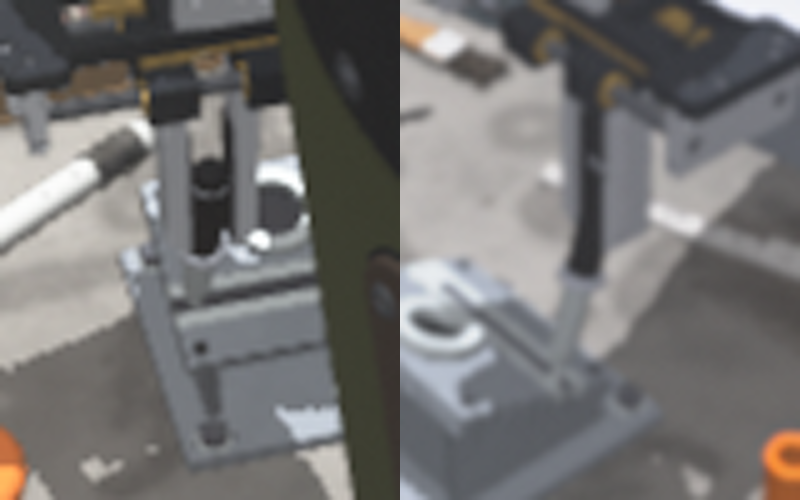

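The ball appears to sit in the groove by its open end (side crop ~(562,378)). I'll confirm with a small sideways nudge: the V should push back on both sides.

```bash
python3 -m handwheel '[[[0,0,0.7],0,1],[[0,0,1.5],0,1],[[0,0,1.5],0,1],[[0,0,1.5],0,1],[[0,0,1.5],0,1]]' 50
python3 f.py
python3 -m handwheel '[[[0,0,-1],0,1],[[0,0,-2],0,1],[[0,0,-3],0,1],[[0,0,-3],0,1],[[0,0,-3],0,1]]' 50
python3 f.py
```

```text
time_s: 11.4
ee_pos: [0.5222, 0.049, 0.1457]
eef_rot: [-2.429, 1.569, -2.709]
force: [-4.4, 1.5, -0.2]
grip_width: 0.0172
11.7 tcp [0.5223 0.0489 0.1458] F [-4.23  1.46 -0.35] +- [0.73 0.51 0.48] [0. 0. 0.]
time_s: 12.2
ee_pos: [0.52, 0.0496, 0.1462]
eef_rot: [-0.627, 1.57, -0.907]
force: [3.1, -1.1, 1.9]
grip_width: 0.017
12.5 tcp [0.5199 0.0497 0.1461] F [ 3.46 -1.49  1.66] +- [0.46 0.32 0.66] [0.0001 0.     0.0001]
```

The V pushes back both ways (−4.4 N and +3.8 N), so the ball is in the groove. Recentring and starting the draw at about 25–30 mm/s.

```bash
python3 -m handwheel '[[[0,0,0.7],0,1],[[0,0,1.3],0,1],[[0,-1,1.3],0,1],[[0,-3,1.3],0,1],[[0,-5.5,1.3],0,1]]' 50
python3 -m handwheel '[[[0,-2.5,0],0,1],[[0,-5,0],0,1],[[0,-7.5,0],0,1],[[0,-10,0],0,1],[[0,-12.5,0],0,1]]' 50
python3 f.py; python3 g.py .4984 -.0306 .1455 74.1
```

```text
time_s: 13.0
ee_pos: [0.5193, 0.0441, 0.1459]
eef_rot: [-2.165, 1.57, -2.444]
force: [0.5, 1.1, 1.1]
grip_width: 0.0173
time_s: 13.5
ee_pos: [0.5157, 0.0318, 0.1459]
eef_rot: [-2.173, 1.57, -2.453]
force: [1.4, 0.3, 1.7]
grip_width: 0.0173
13.8 tcp [0.5157 0.0317 0.1459] F [ 0.58 -1.23  1.03] +- [0.44 0.38 0.43] [0.     0.0001 0.    ]
t 13.8 tcp [0.5158 0.0319 0.1458] F [ 1.19 -1.04  1.  ] w 0.0174 M [[-0.001, 0.276, 0.961], [-0.001, 0.961, -0.276], [-1.0, -0.001, -0.001]]
shift [  0.4 -64.9   0.6]
spin -0.002
```

```bash
python3 -m handwheel '[[[0,-2.5,0],0,1],[[0,-5.5,0.2],0,1],[[0,-8.5,0.2],0,1],[[0,-11.5,0.2],0,1],[[0,-14.5,0.2],0,1]]' 50
python3 -m handwheel '[[[0,-3,0],0,1],[[0,-6,0],0,1],[[0,-9,0],0,1],[[0,-12,0],0,1],[[0,-15,0],0,1]]' 50
python3 f.py; python3 g.py .4984 -.0306 .1455 74.1
```

```text
time_s: 14.3
ee_pos: [0.5119, 0.0177, 0.1459]
eef_rot: [-2.078, 1.57, -2.358]
force: [1.7, 0.5, 0.4]
grip_width: 0.0172
time_s: 14.8
ee_pos: [0.5077, 0.003, 0.1459]
eef_rot: [-2.064, 1.57, -2.344]
force: [1.2, 0.9, 1.0]
grip_width: 0.0175
15.1 tcp [0.5076 0.0029 0.1459] F [ 0.34 -1.32  0.89] +- [0.54 0.49 0.49] [0.     0.0002 0.    ]
t 15.1 tcp [0.5077 0.0031 0.1459] F [ 0.64 -1.53  0.73] w 0.0174 M [[-0.001, 0.276, 0.961], [-0.001, 0.961, -0.276], [-1.0, -0.001, -0.001]]
shift [  0.4 -35.    0.4]
spin -0.003
```

```bash
python3 -m handwheel '[[[0,-2.5,0.2],0,1],[[0,-5.5,0.2],0,1],[[0,-8.5,0.2],0,1],[[0,-11.5,0.2],0,1],[[0.3,-14.5,0.2],0,1]]' 50
python3 -m handwheel '[[[0,-3,0],0,1],[[0,-6,0],0,1],[[0.3,-9,0],0,1],[[0.3,-12,0],0,1],[[0.3,-14.5,0],0,1]]' 50
python3 f.py; python3 g.py .4984 -.0306 .1455 74.1
```

```text
time_s: 15.6
ee_pos: [0.5038, -0.0111, 0.1456]
eef_rot: [-1.916, 1.569, -2.196]
force: [0.6, 1.5, 1.0]
grip_width: 0.017
time_s: 16.1
ee_pos: [0.4998, -0.0253, 0.1454]
eef_rot: [-1.852, 1.569, -2.132]
force: [2.0, 1.5, 0.9]
grip_width: 0.0177
16.4 tcp [ 0.4998 -0.0254  0.1454] F [ 0.69 -1.76  1.24] +- [0.28 0.39 0.46] [0.     0.0002 0.    ]
t 16.4 tcp [ 0.4998 -0.0252  0.1453] F [ 0.54 -2.23  0.63] w 0.0173 M [[-0.001, 0.277, 0.961], [-0.001, 0.961, -0.277], [-1.0, -0.002, -0.001]]
shift [-0.2 -5.6  0.1]
spin -0.003
```

```bash
python3 -m handwheel '[[[0,-1,0],0,1],[[0,-2,0],0,1],[[0,-3,0],0,1],[[0,-4,0],0,1],[[0,-4,0],0,1]]' 50
python3 f.py
python3 -m handwheel '[[[0,-0.5,0],0,1],[[0,-1,0],0,1],[[0,-1.6,0],0,1],[[0,-1.6,0],0,1],[[0,-1.6,0],0,1]]' 50
python3 f.py
```

```text
time_s: 16.9
ee_pos: [0.4985, -0.0293, 0.1453]
eef_rot: [-1.942, 1.569, -2.222]
force: [0.1, -1.0, 0.8]
grip_width: 0.0175
17.2 tcp [ 0.4986 -0.0292  0.1453] F [ 0.53 -1.6   1.15] +- [0.23 0.45 0.2 ] [0. 0. 0.]
time_s: 17.7
ee_pos: [0.4982, -0.0307, 0.1453]
eef_rot: [-1.834, 1.569, -2.115]
force: [1.2, 0.5, 0.9]
grip_width: 0.0167
18.0 tcp [ 0.4982 -0.0307  0.1453] F [1.4  0.22 0.87] +- [0.28 0.51 0.4 ] [0. 0. 0.]
```

```bash
python3 -m handwheel '[[[0,-0.5,0],0,1],[[0,-1,0],0,1],[[0,-1.5,0],0,1],[[0,-1.5,0],0,1],[[0,-1.5,0],0,1]]' 50
python3 f.py; python3 tilt.py 8; python3 fit.py 8
```

```text
time_s: 18.5
ee_pos: [0.4978, -0.0321, 0.1453]
eef_rot: [-1.916, 1.569, -2.196]
force: [1.5, 1.9, 0.8]
grip_width: 0.0174
18.8 tcp [ 0.4978 -0.0321  0.1453] F [1.82 1.57 1.17] +- [0.59 0.48 0.45] [0. 0. 0.]
[ 0.4978 -0.0321  0.1453] [2.65 2.17 1.16]
scene crop origin 303 141
side crop origin 266 122
scene 3 33 tilt 15.9 side 3.8 off [2.4 2.9] rms 0.67 tip [ 0.5259 -0.044   0.0524] tip px [340.  201.1]
side 36 70 tilt 16.7 side 0.2 off [3.1 1. ] rms 1.21 tip [ 0.5291 -0.0404  0.0526] tip px [297.1 197.3]
```

View pics/c8.png

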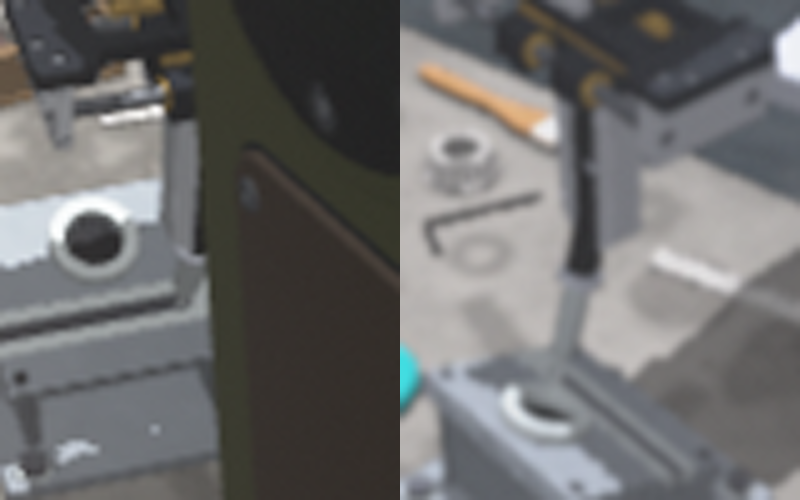

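The ball is at or near the hole: side crop tip ~(565,380), Fy rising linearly. I press 1 mm more and creep 1 mm further to see whether the cone blocks it.

```bash
python3 -m handwheel '[[[0.5,0,0.3],0,1],[[1,0,0.3],0,1],[[1,-0.5,0.3],0,1],[[1,-1,0.3],0,1],[[1,-1,0.3],0,1]]' 50
python3 f.py
python3 -m handwheel '[[[0,1,0],0,1],[[0,2,0],0,1],[[0,3,0],0,1],[[0,4,0],0,1],[[0,4,0],0,1]]' 50
python3 f.py
```

```text
time_s: 19.4
ee_pos: [0.4979, -0.0331, 0.1444]
eef_rot: [-1.86, 1.569, -2.14]
force: [2.2, 4.2, 2.3]
grip_width: 0.0174
19.7 tcp [ 0.4978 -0.0331  0.1443] F [2.26 4.02 1.69] +- [0.41 0.45 0.34] [0. 0. 0.]
time_s: 20.2
ee_pos: [0.4989, -0.0295, 0.1443]
eef_rot: [-1.824, 1.568, -2.104]
force: [0.2, -3.0, 1.4]
grip_width: 0.0172
20.5 tcp [ 0.4989 -0.0294  0.1443] F [ 0.39 -2.98  1.18] +- [0.26 0.48 0.41] [0. 0. 0.]
```

The force swings from +4.0 to −3.0 N over 3.7 mm without the ball letting go, well beyond the groove friction, so it is seated in the stop hole. I centre between the two and press slightly more.

```bash
python3 -m handwheel '[[[0,-0.8,0.2],0,1],[[0.2,-1.6,0.4],0,1],[[0.4,-1.6,0.4],0,1],[[0.4,-1.6,0.4],0,1],[[0.4,-1.6,0.4],0,1]]' 50
python3 f.py; python3 f.py; python3 tilt.py 9; python3 fit.py 9
```

```text
time_s: 21.0
ee_pos: [0.4989, -0.031, 0.1439]
eef_rot: [-1.857, 1.569, -2.137]
force: [1.4, -0.3, 2.0]
grip_width: 0.0171
21.3 tcp [ 0.4989 -0.031   0.1439] F [1.15 0.43 1.68] +- [0.44 0.42 0.54] [0. 0. 0.]
21.6 tcp [ 0.4989 -0.031   0.1439] F [1.31 0.69 1.43] +- [0.73 0.47 0.61] [0. 0. 0.]
[ 0.4989 -0.031   0.1439] [1.14 1.27 1.29]
scene crop origin 302 141
side crop origin 266 123
scene 5 32 tilt 16.8 side -0.5 off [ 1.3 -2. ] rms 0.6 tip [ 0.5282 -0.0405  0.0513] tip px [338.3 201.4]
side 38 73 tilt 16.2 side -0.4 off [3.8 0.2] rms 1.23 tip [ 0.5301 -0.0389  0.051 ] tip px [297.4 198.1]
```

View pics/c9.png

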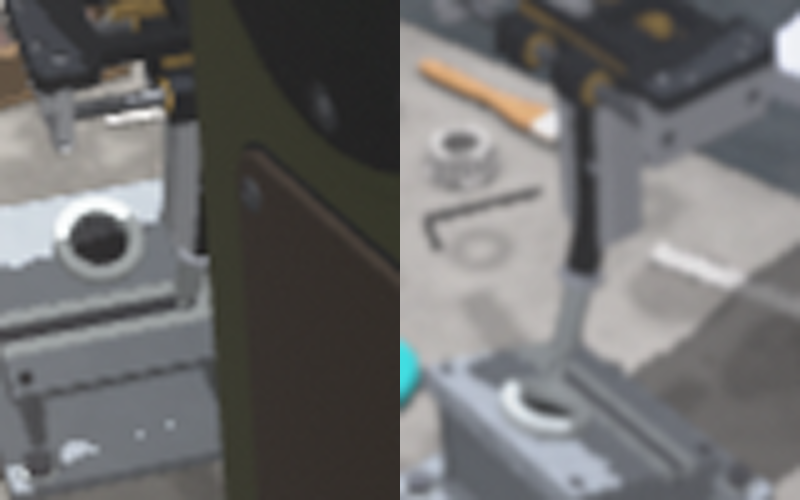

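The side-camera tip fit (0.5301, −0.0389) matches the hole estimate (0.5299, −0.0391). The axial force of about 2.3 N means the tip is about half in. Handing in.

```bash
python3 -c "
from station import *
hand_in();o=get_obs();print(o['time_s'],o['ee_pos'],o['force'],o['grip_width'])"
```

```text
the job is handed in; nothing more can be done
the job is handed in; nothing more can be done
```

I lifted the probe out of its stand and drew its ball along the groove to the stop hole. I handed in at about 22 s with the probe still gripped there. No verdict is reported. Because the tool can't be tilted, I leaned the probe about 17° in the jaws by levering it against its own stand's rim.

**Run along the groove:** I set the ball about 83 mm from the hole. A sideways nudge before starting (−4.4 N / +3.8 N) confirmed it was in the V. I then commanded the draw at 30 mm/s at most.

**Last checks:**
- **Ball in the stop hole:** forces of +4.0 N and −3.0 N over a 3.7 mm back-and-forth show the ball is caught. The side-camera tip fit is within 0.5 mm of the hole. The scene-camera fit is about 2.4 mm off, but the arm partly blocked its view. The expected drop in force when the ball entered the hole was not clear above the noise.
- **Squareness:** the probe leans 16–17° against the plate's 20°, so it is 3–4° off square (limit 10°).
- **Spring tip:** pressed in about 4.5–5 mm, from about 2.3 N axial force and the arm height. A sideways force of about 1.5 N remained.
- **Other items on the bench:** the last pictures show no contact with the bracket by the fingers or arm. I did not separately check that every other item stayed in place.

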